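Open and hold the label printer's sprung hood

ROBOT

A 7-joint arm with a two-finger parallel gripper is mounted at the origin on a cart in front of the work surface, level with it; the furniture and walls round the work are solid. World frame = base frame: x ahead of the robot, y to its left, z up, the work surface at z = 0. Lengths are in m, angles in rad, forces in N, time in s.
With the tool pointing down it reaches from about 0.4 to 0.925 m from the base axis. Payload 4.1 kg.
Tool frame: the origin (TCP) lies at the very end of the fingers, on their centre line; the grasp point (between the pads) lies 19 mm behind it (manip.grip_point_offset is the distance from the TCP to the grasp point, in m); z points along the fingers, y is the line along which they close (so a half turn about z gives the same grasp; the last joint's range is limited). The gripper opens to 85 mm and grips with 20 to 120 N. Pads are 22 mm wide; open, the fingers measure 114 mm over their backs; the gripper's body (76 mm by 85 mm) begins 54 mm behind the grasp point. The pads swing forward as they close: fully open they stand 13 mm farther back than shut.
Start: joints at [1.085, 0.398, 0.045, 1.537, -0.019, 1.207, -0.051], TCP at [0.245, -0.602, 0.231] pointing down, gripper open.
Joint ranges: [-2.82, 2.82], [-0.49, 2.23], [-1.37, 1.46], [0, 2.46], [-1.36, 4.5], [0.23, 2], [-2.94, 2.94]. Speed limits (rad/s): [2.57, 2.57, 3.14, 3.14, 3.14, 3.14, 3.14].

INTERFACE

Orientations are given as [roll, pitch, yaw] about the fixed x, y, z axes, in that order (R = Rz(yaw) Ry(pitch) Rx(roll)).
In Python, from station import telemetry, cams, hand_in, finder, manip gives the robot as it stands.
- The arm moves only by the tool step_arm, never from a script. Its argument "targets" is a list that holds one entry, the list of rows, each a list of 7 numbers: the shift along the world's x, y, z in cm, then the turn, a rotation vector about the world's x, y, z in degrees, then the closure, from 0 (fully open) to 1 (shut). In form: [[[x, y, z, rx, ry, rz, claw], ...]]. A call has 1 to 10 rows; each row shifts and turns the commanded pose from where the row before left it; what a row does not reach is not made up. A row lasts 1/12 s, in which the tool goes at most 41.7 mm and 7.16 degrees, less where a joint would pass 70% of its speed; a pose out of reach is approached as far as the arm can. A call is refused whole if a number of a shift passes 4.17 or a number of a turn 7.16, either way. A call with a gripper value outside its range is refused whole. The fingers move at their own pace and stop on an object; "squeeze" is the grip in N (left out, the last holds). Time passes only in rows, so rows that do not move let the fingers close. It gives the time, the measured TCP pose, the force, the opening and the grip force at its end, in the units of the state.
- telemetry.observe(): the state, without advancing time (a new reading comes with each control period).
- cams.read_camera(name): name is "side" or "top" or "wrist"; returns (picture, depth): 384x512x3 uint8, blue, green, red; 384x512 float32, m along the optical axis (not along the pixel's ray), 0 where there is no reading.
- cams.camera_params(name): a dict with "camera_matrix" (3x3 intrinsics, pixels), "k1" (the pictures are not rectified: a ray, as slopes to the right and down, at radius r is drawn at 1 + k1 r^2 times it, then the intrinsics apply), "R" (3x3) and "t" (3): a world point X has camera coordinates R X + t. Camera axes: x right, y down, z forward; pixel columns grow to the right and rows downward; lengths in m; the calibration is good to about 2 mm. A picture is of the moment at which its call begins: read the wrist's pose just before it. camera_params takes no time and is no camera call; for the wrist camera it gives the pose at the moment of the call.
- hand_in(): hands the job in; it is judged then, once.
Trained networks look in the newest picture that a camera, given by its name, has taken for a name from the list of things; names that differ only in an ending like _2 or _b are one class to them, and where a whole thing is asked for, a point or a joint stands for the part that bears it (a point fixed in the world has none). Each returns a list of dicts, best first, with "score" (0 to 1); they miss things now and then, are a little off and sometimes report something else, mostly with a low value. They report only what shows in the picture. A call takes as long as a camera call.
- finder.trace(camera, label): "region" (384x512 bool, what is visible of it) and "rect" ([centre column, centre row, width, height] in pixels, round what is visible of it).
The state is a dict: "time_s": time; "joints": joint angles; "dq": joint speeds; "joint_efforts": joint torques, N m; "position": TCP position; "tool_rot": TCP orientation; "force": force on the tool from outside, world axes, zero at the start; "moment": the same for the moment, N m; "finger_gap": finger opening in m; "grip_force": force on a finger pad.
Only numpy, scipy, OpenCV 4.12 (cv2) and the standard library are available. Lean on these libraries where they do the work, as an engineer would, in place of code of your own. Each camera call takes 0.05 s, during which the arm holds its last target. There are 200 camera calls.

TASK

The roll in the label printer is about to be changed: turn both red captive bolts on the front of the printer anticlockwise to their end stops, then lift the grey hood by its green pull tab to 50 degrees, level with the sloping yellow gauge arm on its side. The hood is sprung and falls shut when let go, so finish while still holding it open by the tab at that angle; do not force the hood while it is bolted, and leave the other things on the table where they are.

Things in the scene. Friction and masses are not known exactly. Their poses are not given: they have to be found in the camera images.
- printer: grey benchtop label printer, fixed to the table. Origin under its middle at table height; x axis away from the operator's (robot's) side, y to its left, z up. Base x -135 to +85 mm, y +-125 mm, top z = 40 mm. Closed hood: x -68 to +76 mm, y +-113 mm, front 75 mm high, sloping up to its 102 mm high flat top; a low lip (top z = 47 mm) runs along its front edge to x = -87 mm.
- hood_hinge (a point): middle of the hood's hinge line, which runs along the printer's y axis at x = +80, z = 47 mm in the printer's frame. A thin fixed yellow gauge arm beside the hood (y = +125 mm) points from it up and to the front at 50 degrees.
- hood (a joint): opening angle of the hood in rad: 0 shut, grows as the front edge rises, stops at 1.4; the aim is 0.873 (50 degrees). Its weight and a spring push it shut everywhere (about 2 to 4 N at the tab). The bolts' tongues hold it down until turned aside.
- tab_grip (a point): place to pinch the green upright pull tab (12 mm thick across the printer's y, 32 mm high, standing 56 mm forward from the middle of the hood's front wall) from above, fingers closing along the printer's y: 36 mm forward from the wall, mid height; hood shut: x = -103, y = 0, z = 82 mm in the printer's frame (183 mm in front of and 35 mm above the hinge line). It can pivot between the fingers.
- bolt_left (a joint): turn of the left (printer's +y) red captive bolt in rad: 0 fastened, grows anticlockwise seen from above, end stop at 1.4 (80 degrees). Light friction (0.05 N m), stays where it is left. Starts between 0 and 0.25.
- bolt_right (a joint): the same for the right (printer's -y) red captive bolt
- bolt_left_grip (a point): middle of the left bolt's red bar grip, on its upright axis; x = -110, y = +90, z = 91 mm in the printer's frame. Bar 44 mm long, 12 mm thick, 26 mm high (z 78 to 104 mm); at joint value 0 it lies along the printer's x, and turns with the joint. A steel tongue below it (z 49 to 54 mm) reaches 36 mm from the axis, at 0 over the hood's lip.
- bolt_right_grip (a point): the same for the right bolt, at x = -110, y = -90, z = 91 mm in the printer's frame
- honey_jar: low glass jar with an olive lid, 63 mm across, 75 mm high; loose bystander, to be left alone. Origin under its middle.
- tape_roll: roll of cream masking tape lying flat, 104 mm across, 25 mm high; loose bystander, to be left alone. Origin under its middle.
- onion_jar: glass jar with a gold lid, 70 mm across, 128 mm high; loose bystander, to be left alone. Origin under its middle.
- stamp: small wooden-handled stamp standing on its plate, 43x54 mm, 83 mm high; loose bystander, to be left alone. Origin under its middle.
- spread_jar: jar with a yellow lid standing by itself on the table, 69 mm across, 112 mm high; loose bystander, to be left alone. Origin under its middle.

How it is judged:
On the way, in this order (a step that is already met when the one before it is completed fails the run):
1. both red bolts turned anticlockwise to their end stops, the hood still shut (value of joint each of bolt_left, bolt_right above 1.25 rad and value of joint hood below 0.1 rad), for 0.1 s.
2. the hood raised to 50 degrees (value of joint hood between 0.75 and 1 rad), for 0.2 s.
At the end, for the whole second after the job is handed in: the fingers still hold the pull tab (contact force above 1 N, the point between the finger pads within 45 mm of tab_grip), the hood stands still at 50 degrees within 6 degrees (0.77 to 0.98 rad), and both bolts are at their end stops (over 1.25 of 1.4 rad) (value of joint each of bolt_left, bolt_right above 1.25 rad and value of joint hood between 0.77 and 0.98 rad and velocity of joint hood between -0.1 and 0.1 rad/s and contact force between the fingers and hood above 1 N and distance between the grasp point and tab_grip below 0.045 m); the arm keeps its last pose, push and grip.
It fails at once if the hood forced up (over 0.1 rad) before both bolts are undone (value of joint hood above 0.1 rad and not (value of joint each of bolt_left, bolt_right above 1.25 rad)).
It fails at once if a bystander pushed more than 30 mm from its place (distance of any of honey_jar, tape_roll, onion_jar, stamp, spread_jar from where it was at the start of the episode above 0.03 m).
It also fails if it takes over 59 s, if anything falls off the work surface, if the arm or the gripper's body presses on something with over 40 N, if the wrist force passes 120 N, or if a joint passes its speed limit or range.

## Working session

There is one attempt and no reset: what is moved stays moved. The work goes in short steps, Python scripts to look and compute and a tool call to move; the robot and the scene stay as the last step left them, time stands still between calls to the robot, and variables do not carry over. Pictures are saved under pics/ and viewed, at most 10 in all, crops included, and the job is handed in when it is done.

Besides the shell and the picture viewer there is one more tool, called after ">>>" as a command line: name --argument value ..., lists and objects as JSON in quotes. step_arm: Moves the arm, as the interface text tells. Its arguments: {"type":"object","properties":{"targets":{"type":"array","items":{"type":"array","items":{"type":"array","items":{"type":"number"}}}},"squeeze":{"type":"number"}},"required":["targets"]}

```bash
mkdir -p pics
cat > h.py <<'E'
import numpy as np, cv2
from station import telemetry, cams, hand_in, finder, manip
def cloud(cam, depth, P=None):
    P=P or cams.camera_params(cam); K=np.array(P["camera_matrix"],float)
    v,u=np.mgrid[0:384,0:512].astype(np.float32)
    d=np.array([P["k1"],0,0,0],float)
    n=cv2.undistortPoints(np.stack([u.ravel(),v.ravel()],1)[:,None].astype(np.float32),K,d)[:,0]
    z=depth.ravel()
    c=np.c_[n*z[:,None],z]
    X=(c-np.array(P["t"]))@np.array(P["R"])
    X[z==0]=np.nan
    return X.reshape(384,512,3)
E
python3 - <<'E'
from h import *
s=telemetry.observe();print(s)
ims=[]
for c in("top","side"):
    im,d=cams.read_camera(c);ims.append(im);X=cloud(c,d)
    for l in ("printer","hood","tab_grip","bolt_left","bolt_right","honey_jar","tape_roll","onion_jar","stamp","spread_jar"):
        for r in finder.trace(c,l)[:2]:
            p=X[r["region"]];p=p[~np.isnan(p[:,0])]
            print(c,l,round(r["score"],2),np.round(r["rect"]),np.round(np.median(p,0),3),np.round(np.percentile(p,[3,97],axis=0),3).tolist() if len(p) else 0)
cv2.imwrite("pics/a.png",cv2.resize(ims[0],(800,600)));cv2.imwrite("pics/b.png",ims[1])
E
```

```text
{'time_s': 0.0, 'joints': array([ 1.08498091,  0.39920908,  0.0450455 ,  1.53788604, -0.01870155,
        1.2069041 , -0.05073231]), 'dq': array([-1.99028759e-03, -1.42436193e-03, -4.51094328e-04,  8.97289593e-04,
        2.19177592e-03,  8.82845234e-05,  1.87508295e-03]), 'joint_efforts': array([ 1.02131730e-04, -4.75132620e+01,  1.36461508e+00, -2.54222435e+01,
        1.15673494e-02,  9.59256344e-03,  2.92908290e-06]), 'position': array([ 0.24497877, -0.6013767 ,  0.23024998]), 'tool_rot': array([-3.13961271e+00,  1.40708687e-04,  3.86883952e-01]), 'force': array([-0.70933726, -0.42658424,  0.1640492 ]), 'moment': array([-0.01348613, -0.03625478,  0.05076751]), 'grip_force': 0.0, 'finger_gap': 0.0853514524661242}
top printer 0.69 [306. 183.  88.  80.] [ 0.569 -0.043  0.093] [[0.463, -0.16, 0.031], [0.677, 0.072, 0.105]]
top hood 0.87 [310. 176.  79.  70.] [ 0.592 -0.051  0.098] [[0.509, -0.16, 0.043], [0.676, 0.052, 0.105]]
top tab_grip 0.98 [312. 176.  81.  66.] [ 0.591 -0.052  0.098] [[0.509, -0.16, 0.044], [0.676, 0.051, 0.105]]
top tab_grip 0.19 [377. 176.  29.  24.] [ 0.573 -
[... 1660 characters left out ...]
 0.114, 0.005], [0.669, 0.169, 0.077]]
side honey_jar 0.44 [253. 145.  82.  80.] [ 0.59  -0.03   0.098] [[0.506, -0.155, 0.047], [0.679, 0.06, 0.105]]
side tape_roll 0.69 [248. 219.  38.  36.] [0.546 0.177 0.022] [[0.498, 0.122, -0.0], [0.591, 0.22, 0.027]]
side tape_roll 0.69 [217. 196.  25.  32.] [0.638 0.153 0.07 ] [[0.615, 0.116, 0.014], [0.668, 0.169, 0.077]]
side onion_jar 0.55 [279.  98.  21.  42.] [ 0.569 -0.243  0.102] [[0.543, -0.289, 0.031], [0.603, -0.231, 0.129]]
side stamp 0.73 [313. 120.  12.  28.] [ 0.456 -0.254  0.031] [[0.442, -0.266, 0.004], [0.472, -0.241, 0.082]]
side spread_jar 0.82 [195. 314.  28.  47.] [0.563 0.499 0.11 ] [[0.537, 0.457, 0.007], [0.597, 0.519, 0.114]]
```

Run:
```python
from h import *
im,d=cams.read_camera("top");X=cloud("top",d)
im2,d2=cams.read_camera("side");X2=cloud("side",d2)
for I,Y in((im,X),(im2,X2)):
    h=cv2.cvtColor(I,cv2.COLOR_BGR2HSV)
    m=(((h[...,0]<8)|(h[...,0]>172))&(h[...,1]>130)&(h[...,2]>60)&(Y[...,2]>.09)&(Y[...,2]<.115)).astype(np.uint8)
    n,l,st,_=cv2.connectedComponentsWithStats(m)
    for i in range(1,n):
        if st[i,4]>8:
            p=Y[l==i]; c,sz,a=cv2.minAreaRect(p[:,:2].astype(np.float32)*1000); q=p[:,:2]-p[:,:2].mean(0); w,V=np.linalg.eigh(q.T@q); print('red',np.round(c),np.round(sz),round(a,1),'pca',np.degrees(np.arctan2(V[1,1],V[0,1])).round(1),p.mean(0).round(3),len(p))
    m=(h[...,0]>45)&(h[...,0]<85)&(h[...,1]>100)&(Y[...,2]>.05)
    p=Y[m]; print('green',len(p),np.nanmedian(p,0), np.nanpercentile(p,[3,97],axis=0))
    m=(Y[...,2]>.0975)&(Y[...,2]<.108)&(h[...,1]<60)&(abs(Y[...,0]-.6)<.15)&(abs(Y[...,1]+.05)<.15)
    c,sz,a=cv2.minAreaRect(Y[m][:,:2].astype(np.float32)*1000);print('top',c,sz,a)
cv2.imwrite("pics/c.png",np.hstack([cv2.resize(im[100:260,200:420],None,fx=1.8,fy=1.8),cv2.resize(im2[80:240,160:380],None,fx=1.8,fy=1.8)]))
```

```text
red [498.  60.] [ 6. 13.] 88.1 pca 177.8 [0.499 0.06  0.103] 13
red [ 483. -120.] [ 7. 13.] 86.3 pca 167.7 [ 0.483 -0.119  0.104] 12
red [ 463. -116.] [23.  8.] 5.0 pca -169.5 [ 0.461 -0.115  0.1  ] 17
green 54 [ 0.51332767 -0.03579915  0.09452394] [[ 0.48354584 -0.0444692   0.08341445]
 [ 0.54418128 -0.02583166  0.10128943]]
top (581.4295654296875, -51.98738098144531) (225.83177185058594, 187.10899353027344) 77.2224349975586
red [ 471. -117.] [15. 40.] 85.1 pca 172.7 [ 0.47  -0.115  0.099] 77
red [512.  58.] [15. 43.] 75.5 pca 169.6 [0.511 0.06  0.1  ] 89
green 160 [ 0.52636618 -0.0296245   0.09117141] [[ 0.48326511 -0.04562091  0.05475651]
 [ 0.97609251  0.5970919   0.13459321]]
top (581.6897583007812, -51.97015380859375) (227.92892456054688, 187.29611206054688) 77.23270416259766
```

View pics/c.png

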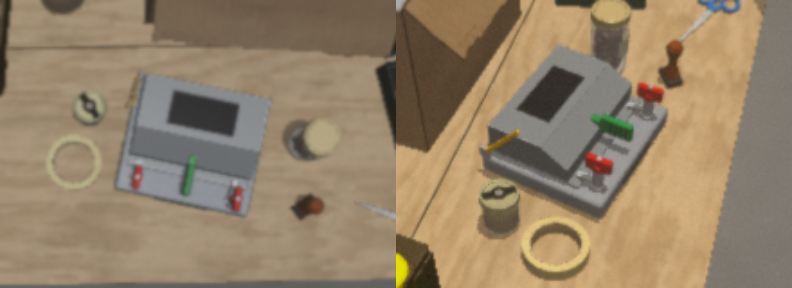

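The view shows the printer in the middle with its red bars (left crop at 137,177 and 236,198), the green tab between them at 190,175, and the jars, tape and stamp around it. Its yaw comes out at about -12.8°.

>>> step_arm --targets '[[[1.64, 3.46, 0, 0, 0, -2.2, 0], [1.64, 3.46, 0, 0, 0, -2.2, 0], [1.64, 3.46, 0, 0, 0, -2.2, 0], [1.64, 3.46, 0, 0, 0, -2.2, 0], [1.64, 3.46, 0, 0, 0, -2.2, 0], [1.64, 3.46, 0, 0, 0, -2.2, 0.4], [1.64, 3.46, 0, 0, 0, -2.2, 0.4], [1.64, 3.46, 0, 0, 0, -2.2, 0.4], [1.64, 3.46, 0, 0, 0, -2.2, 0.4], [1.64, 3.46, 0, 0, 0, -2.2, 0.4]]]'

```text
time_s: 2.03
position: [0.4097, -0.2543, 0.2317]
tool_rot: [3.141, -0.001, 0.001]
force: [0.6, -0.7, -0.6]
finger_gap: 0.0514
grip_force: 0.0
```

>>> step_arm --targets '[[[1.64, 3.46, 0, 0, 0, -2.2, 0.4], [1.64, 3.46, 0, 0, 0, -2.2, 0.4], [1.64, 3.46, 0, 0, 0, -2.2, 0.4], [1.64, 3.46, 0, 0, 0, -2.2, 0.4], [0, 0, 0, 0, 0, 0, 0.4], [0, 0, 0, 0, 0, 0, 0.4]]]'

```text
time_s: 2.53
position: [0.4758, -0.115, 0.2316]
tool_rot: [-3.141, -0.001, -0.145]
force: [-0.3, -1.1, -0.0]
finger_gap: 0.0512
grip_force: 0.0
```

```bash
cat > look.py <<'E'
from h import *
import sys
s=telemetry.observe();print(s["time_s"],s["position"].round(4),np.degrees(s["tool_rot"]).round(1),s["joints"].round(2),s["finger_gap"],manip.grip_point_offset)
P=cams.camera_params("wrist");I,d=cams.read_camera("wrist");Y=cloud("wrist",d,P)
h=cv2.cvtColor(I,cv2.COLOR_BGR2HSV)
for nm,m in(("red",((h[...,0]<8)|(h[...,0]>172))&(h[...,1]>130)&(h[...,2]>50)&(Y[...,2]>.098)&(Y[...,2]<.112)),("green",(h[...,0]>45)&(h[...,0]<85)&(h[...,1]>90)&(Y[...,2]>.06))):
    n,l,st,_=cv2.connectedComponentsWithStats(m.astype(np.uint8))
    for i in range(1,n):
        if st[i,4]>40:
            p=Y[l==i];c,sz,a=cv2.minAreaRect(p[:,:2].astype(np.float32)*1000);q=p[:,:2]-p[:,:2].mean(0);w,V=np.linalg.eigh(q.T@q)
            print(nm,np.round(c),np.round(sz),round(a,1),'pca',np.degrees(np.arctan(V[1,1]/V[0,1])).round(1),p.mean(0).round(4),len(p),st[i,:4])
cv2.imwrite(sys.argv[1],I)
E
python3 look.py pics/w1.png
```

```text
2.5333 [ 0.4758 -0.115   0.2316] [-180.    -0.    -8.3] [ 0.4   0.12 -0.27  1.9   0.03  1.13 -1.6 ] 0.05119763473906508 0.0187
red [515.  56.] [11. 43.] 78.7 pca -10.2 [0.5155 0.0543 0.1027] 687 [ 41 140  22  51]
red [ 475. -119.] [11. 42.] 81.7 pca -8.8 [ 0.4758 -0.1188  0.1031] 533 [255 158  14  48]
green [518. -37.] [14. 71.] 79.2 pca -13.0 [ 0.5201 -0.0379  0.0939] 1104 [153 101  20  85]
```

View pics/w1.png

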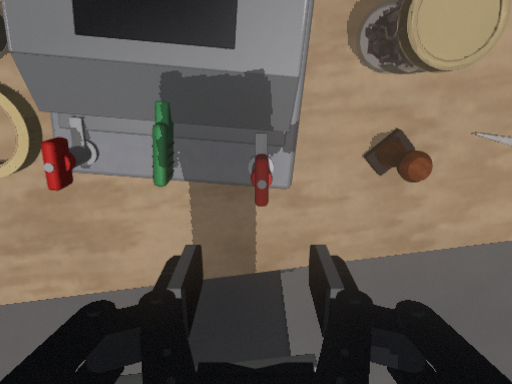

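The wrist view shows the right bar at pixel (262,180), the left at (58,163) and the green tab at (163,145). Positions agree with the printer's geometry.

>>> step_arm --targets '[[[0, -0.4, -3.9, 0, 0, -0.3, 0.45], [0, 0, -3.9, 0, 0, 0, 0.45], [0, 0, -3.9, 0, 0, 0, 0.45], [0, 0, -3.9, 0, 0, 0, 0.45], [0, 0, 0, 0, 0, 0, 0.45], [0, 0, 0, 0, 0, 0, 1], [0, 0, 0, 0, 0, 0, 1], [0, 0, 0, 0, 0, 0, 1], [0, 0, 0, 0, 0, 0, 1], [0, 0, 0, 0, 0, 0, 1]]]' --squeeze 40

```text
time_s: 3.42
position: [0.4772, -0.1209, 0.0783]
tool_rot: [-3.141, -0.005, -0.156]
force: [-1.2, 3.3, 6.8]
finger_gap: 0.0116
grip_force: 48.7
```

>>> step_arm --targets '[[[0, 0, 0, 0, 0, 5, 1], [0, 0, 0, 0, 0, 7, 1], [0, 0, 0, 0, 0, 7, 1], [0, 0, 0, 0, 0, 7, 1], [0, 0, 0, 0, 0, 7, 1], [0, 0, 0, 0, 0, 7, 1], [0, 0, 0, 0, 0, 7, 1], [0, 0, 0, 0, 0, 7, 1], [0, 0, 0, 0, 0, 7, 1], [0, 0, 0, 0, 0, 7, 1]]]'

```text
time_s: 4.25
position: [0.4754, -0.1166, 0.0782]
tool_rot: [-3.14, -0.004, 1.038]
force: [-6.9, 12.7, 16.7]
finger_gap: 0.0114
grip_force: 50.1
```

>>> step_arm --targets '[[[0, 0, 0, 0, 0, 4, 1], [0, 0, 0, 0, 0, 3, 1], [0, 0, 0, 0, 0, 0, 1], [0, 0, 0, 0, 0, 0, 1]]]'

```text
time_s: 4.58
position: [0.4749, -0.1163, 0.0782]
tool_rot: [-3.139, -0.004, 1.155]
force: [-6.1, 13.0, 17.2]
finger_gap: 0.0114
grip_force: 50.2
```

```bash
python3 -c "
from h import *
s=telemetry.observe();print(np.degrees(s['tool_rot']),s['moment'],s['force'])"
```

```text
[-179.85898877   -0.22844651   66.18418989] [ 3.06191865e+00  1.61266989e+00 -8.05561879e-04] [-6.12186934 13.02187051 17.18705437]
```

>>> step_arm --targets '[[[0, 0, 0, 0, 0, 0, 0.6], [0, 0, 0, 0, 0, 0, 0.6], [0, 0, 0, 0, 0, 0, 0.6], [0, 0, 3.5, 0, 0, 0, 0.6], [0, 0, 3.5, 0, 0, 0, 0.55], [0, 0, 3.5, 0, 0, -6.9, 0.5], [0.4, 1.72, 0, 0, 0, -6.9, 0.45], [0.4, 1.72, 0, 0, 0, -6.9, 0.45], [0.4, 1.72, 0, 0, 0, -6.9, 0.45], [0.4, 1.72, 0, 0, 0, -6.9, 0.45]]]'

```text
time_s: 5.42
position: [0.4911, -0.0534, 0.1811]
tool_rot: [3.14, -0.0, 0.543]
force: [-0.3, -0.0, -1.1]
finger_gap: 0.0469
grip_force: 0.0
```

>>> step_arm --targets '[[[0.4, 1.72, 0, 0, 0, -6.9, 0.45], [0.4, 1.72, 0, 0, 0, -6.9, 0.45], [0.4, 1.72, 0, 0, 0, -6.9, 0.45], [0.4, 1.72, 0, 0, 0, -6.9, 0.45], [0.4, 1.72, 0, 0, 0, -6.9, 0.45], [0.4, 1.72, 0, 0, 0, -6.9, 0.45], [0, 0, 0, 0, 0, 0, 0.45], [0, 0, 0, 0, 0, 0, 0.45]]]'

```text
time_s: 6.08
position: [0.515, 0.0503, 0.1806]
tool_rot: [3.141, -0.001, -0.168]
force: [-0.7, 0.4, -0.7]
finger_gap: 0.047
grip_force: 0.0
```

```bash
python3 look.py pics/w2.png
```

```text
6.0833 [0.515  0.0503 0.1806] [180.   -0.   -9.6] [ 0.24  0.24 -0.48  1.9   0.13  1.04 -2.04] 0.0470043099372356 0.0187
red [515.  56.] [12. 43.] 79.7 pca -10.9 [0.5167 0.056  0.1031] 789 [241 174  17  58]
red [ 476. -115.] [37. 12.] 67.7 pca 66.6 [ 0.4777 -0.112   0.1025] 638 [464 204  48  26]
green [518. -36.] [12. 71.] 75.7 pca -13.3 [ 0.521  -0.0362  0.0935] 1472 [361 124  26  99]
```

View pics/w2.png

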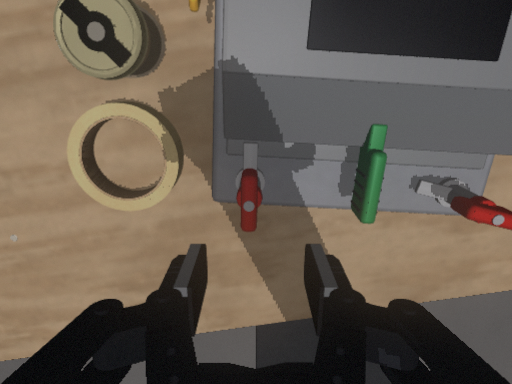

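The right bolt (pixel 485,210) now lies across at about 67°, at its end stop; the left bar is at (249,203), 6 mm off to the tool's left.

>>> step_arm --targets '[[[0, 0.7, -3.4, 0, 0, -0.8, 0.45], [0, 0, -3.5, 0, 0, 0, 0.45], [0, 0, -3.5, 0, 0, 0, 0.45], [0, 0, 0, 0, 0, 0, 0.45], [0, 0, 0, 0, 0, 0, 1], [0, 0, 0, 0, 0, 0, 1], [0, 0, 0, 0, 0, 0, 1], [0, 0, 0, 0, 0, 0, 1], [0, 0, 0, 0, 0, 0, 1]]]' --squeeze 40

```text
time_s: 6.88
position: [0.5165, 0.0552, 0.0787]
tool_rot: [3.139, -0.004, -0.187]
force: [-1.4, -6.5, 7.8]
finger_gap: 0.011
grip_force: 41.3
```

>>> step_arm --targets '[[[0, 0, 0, 0, 0, 5, 1], [0, 0, 0, 0, 0, 7, 1], [0, 0, 0, 0, 0, 7, 1], [0, 0, 0, 0, 0, 7, 1], [0, 0, 0, 0, 0, 7, 1], [0, 0, 0, 0, 0, 7, 1], [0, 0, 0, 0, 0, 7, 1], [0, 0, 0, 0, 0, 7, 1], [0, 0, 0, 0, 0, 7, 1], [0, 0, 0, 0, 0, 7, 1]]]'

```text
time_s: 7.72
position: [0.5151, 0.0581, 0.0787]
tool_rot: [3.141, -0.0, 1.006]
force: [-5.3, 0.2, 10.1]
finger_gap: 0.0109
grip_force: 41.8
```

>>> step_arm --targets '[[[0, 0, 0, 0, 0, 6, 1], [0, 0, 0, 0, 0, 4, 1], [0, 0, 0, 0, 0, 0, 1], [0, 0, 0, 0, 0, 0, 1]]]'

```text
time_s: 8.05
position: [0.5146, 0.0584, 0.0787]
tool_rot: [3.142, 0.0, 1.175]
force: [-6.3, -0.9, 11.2]
finger_gap: 0.0116
grip_force: 42.0
```

>>> step_arm --targets '[[[0, 0, 0, 0, 0, 0, 0.6], [0, 0, 0, 0, 0, 0, 0.6], [0, 0, 0, 0, 0, 0, 0.6], [0, 0, 3.5, 0, 0, 0, 0.6], [0, 0, 3.5, 0, 0, 0, 0.55], [0, 0, 3.5, 0, 0, -6.7, 0.45], [0, 0, 0, 0, 0, -6.7, 0.45], [-0.1, -0.9, 0, 0, 0, -6.7, 0.45], [-0.1, -0.9, 0, 0, 0, -6.7, 0.45], [-0.1, -0.9, 0, 0, 0, -6.7, 0.45]]]'

```text
time_s: 8.88
position: [0.5122, 0.0303, 0.182]
tool_rot: [3.141, -0.001, 0.586]
force: [-0.9, -0.9, 0.1]
finger_gap: 0.0468
grip_force: 0.0
```

>>> step_arm --targets '[[[-0.1, -0.9, 0, 0, 0, -6.7, 0.45], [-0.1, -0.9, 0, 0, 0, -6.7, 0.45], [-0.2, -0.9, 0, 0, 0, -6.7, 0.45], [-0.2, -0.9, 0, 0, 0, -6.7, 0.45], [-0.1, -0.9, 0, 0, 0, -6.7, 0.45], [-0.2, -0.9, 0, 0, 0, -6.7, 0.45], [-0.1, -0.9, 0, 0, 0, -6.7, 0.45], [0, 0, 0, 0, 0, 0, 0.45], [0, 0, 0, 0, 0, 0, 0.45]]]'

```text
time_s: 9.63
position: [0.502, -0.0326, 0.1815]
tool_rot: [-3.141, -0.001, -0.225]
force: [0.3, 0.3, 0.9]
finger_gap: 0.0468
grip_force: 0.0
```

```bash
python3 look.py pics/w3.png
```

```text
9.6333 [ 0.502  -0.0326  0.1815] [-180.    -0.   -12.9] [ 0.46  0.21 -0.55  1.93  0.13  1.03 -1.94] 0.04684563634292216 0.0187
red [515.  56.] [43. 11.] 67.2 pca 67.1 [0.5157 0.0547 0.1029] 830 [105 199  61  24]
red [ 475. -119.] [42. 11.] 66.3 pca 66.7 [ 0.4757 -0.1179  0.1028] 772 [352 200  59  23]
green [518. -37.] [11. 72.] 77.1 pca -12.9 [ 0.5207 -0.0371  0.0938] 1478 [250 126  16  98]
```

View pics/w3.png

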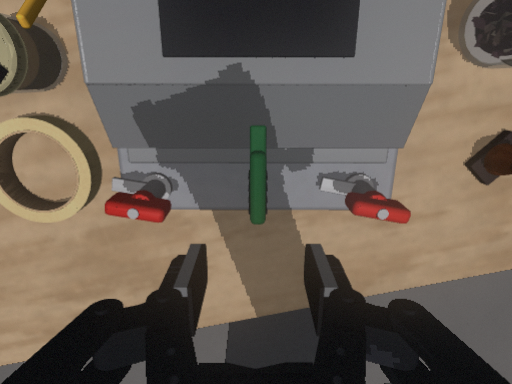

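Both red bars (138,207 and 380,207) lie across the printer at about 67°, so both are at their stops. The tab (258,175) is centred below the tool. Next I descend and pinch it.

>>> step_arm --targets '[[[0, 0, -3.5, 0, 0, 0, 0.45], [0, 0, -3.5, 0, 0, 0, 0.45], [0, 0, -3.0, 0, 0, 0, 0.45], [0, 0, -1.7, 0, 0, 0, 0.45], [0, 0, 0, 0, 0, 0, 0.45], [0, 0, 0, 0, 0, 0, 1], [0, 0, 0, 0, 0, 0, 1], [0, 0, 0, 0, 0, 0, 1], [0, 0, 0, 0, 0, 0, 1], [0, 0, 0, 0, 0, 0, 1]]]' --squeeze 40

```text
time_s: 10.52
position: [0.5028, -0.0344, 0.0657]
tool_rot: [3.14, -0.003, -0.228]
force: [-0.7, -6.2, 3.3]
finger_gap: 0.0114
grip_force: 41.9
```

>>> step_arm --targets '[[[0.35, -0.08, 1.6, 0, 0, 0, 1], [0.5, -0.11, 1.53, 0, 0, 0, 1], [0.62, -0.14, 1.5, 0, 0, 0, 1], [0.76, -0.17, 1.42, 0, 0, 0, 1], [0.87, -0.2, 1.35, 0, 0, 0, 1], [0.98, -0.22, 1.28, 0, 0, 0, 1], [1.08, -0.25, 1.18, 0, 0, 0, 1], [1.19, -0.26, 1.09, 0, 0, 0, 1]]]'

```text
time_s: 11.18
position: [0.5637, -0.0485, 0.173]
tool_rot: [3.139, 0.004, -0.228]
force: [0.4, -4.9, -10.4]
finger_gap: 0.0114
grip_force: 40.6
```

>>> step_arm --targets '[[[1.26, -0.28, 0.97, 0, 0, 0, 1], [1.35, -0.31, 0.85, 0, 0, 0, 1], [0, 0, 0, 0, 0, 0, 1], [0, 0, 0, 0, 0, 0, 1], [0, 0, 0, 0, 0, 0, 1], [0, 0, 0, 0, 0, 0, 1]]]'

```text
time_s: 11.68
position: [0.591, -0.0548, 0.1919]
tool_rot: [3.139, -0.001, -0.229]
force: [-1.0, -5.3, -3.4]
finger_gap: 0.0115
grip_force: 42.3
```

Run:
```python
from h import *
s=telemetry.observe();p=s["position"]+[0,0,.0187]
O=np.array([.6022,-.0545]);x=np.array([.975,-.221])
hx=(p[:2]-O)@x-.08;hz=p[2]-.047
print(p,s["force"],s["moment"],s["grip_force"],hx,hz,np.hypot(hx,hz),np.degrees(np.arctan2(hz,-hx))-10.8)
I,d=cams.read_camera("side");X=cloud("side",d)
# hood front slope/top plane from cloud: dark label window & top; plane fit by pixels on hood
r=finder.trace("side","hood")[0];q=X[r["region"]];q=q[~np.isnan(q[:,0])]
a=(q[:,:2]-O)@x-.08;y=(q[:,:2]-O)@[.221,.975];z=q[:,2]-.047
for t in range(40,61,2):
    t_=np.radians(t);bz=z*np.cos(t_)+a*np.sin(t_) ;m=abs(y)<.1
    hst,e=np.histogram(bz[m],bins=np.arange(-.02,.1,.003));i=hst.argmax();print(t,hst.max(),e[i].round(3))
cv2.imwrite("pics/s2.png",cv2.resize(I[60:240,150:390],None,fx=3,fy=3))
```

```text
[ 0.59097992 -0.05482577  0.2105939 ] [-0.95811963 -5.30241962 -3.42201777] [-0.89657339 -0.02783024  0.11697557] 42.342742681503296 -0.09086758260453984 0.16359389906724958 0.187135997019329 50.15019121649918
40 176 0.019
42 169 0.061
44 187 0.058
46 231 0.055
48 288 0.052
50 170 0.049
52 140 0.049
54 103 -0.02
56 67 0.043
58 61 -0.014
60 62 -0.02
```

View pics/s2.png

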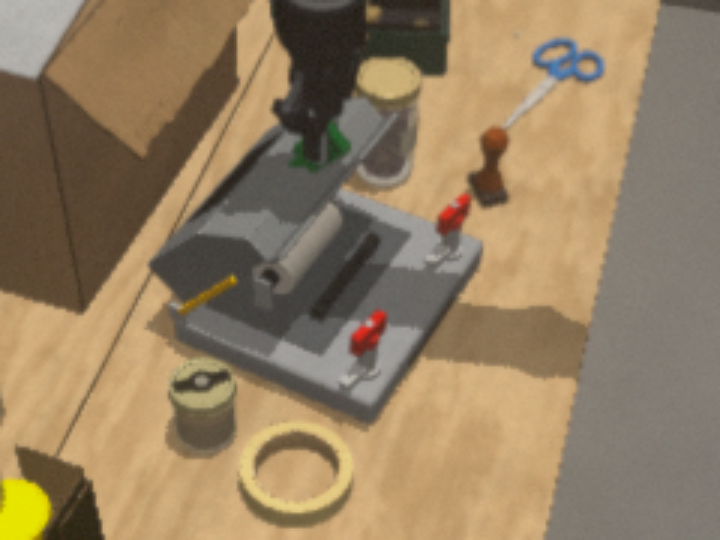

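The side view shows the hood raised level with the gauge arm (210,293), the gripper still on the green tab (320,145), and both bolts turned. The measured angle is about 48–50°, so I'm handing in.

```bash
python3 -c "
from station import hand_in
print(hand_in())"
```

```text
the job is handed in; nothing more can be done
None
```

I turned both bolts to their end stops and raised the hood to about 50 degrees (measured 48–50), then handed the job in with the tab still gripped; nothing else on the table was touched, and no verdict came back.

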